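# Open the clamping beam of a sheet-metal folder and hold it open

### The arm

A 6-joint arm with a two-finger parallel gripper is mounted at the origin on the work surface. World frame = base frame: x ahead of the robot, y to its left, z up, the work surface at z = 0. Lengths are in m, angles in degrees, forces in N, time in s.
With the tool pointing down it reaches from about 0.35 to 0.975 m from the base axis. Payload 17.4 kg.
Tool frame: the origin (TCP) lies on the front face of the gripper's body, between the roots of the fingers; the fingertips stand 73 mm ahead of it and the grasp point (between the pads) lies 54 mm ahead of it; y points along the fingers, z is the direction in which the jaws open and shut, and the axes are right-handed (so a half turn about y gives the same grasp; the last joint's range is limited). The gripper opens to 85 mm and grips with 20 to 120 N. Pads are 22 mm wide; open, the fingers measure 114 mm over their backs; the gripper's body (76 mm by 85 mm) begins 54 mm behind the grasp point. The pads swing forward as they close: fully open they stand 13 mm farther back than shut.
Start: joints at [-75.791, 6.646, 82.598, -0, 90.757, -2.166], TCP at [0.19, -0.648, 0.304] pointing down, gripper open.
Joint ranges: [-162.19, 162.19], [-47.58, 125.68], [4.15, 143.07], [-65.23, 245.23], [0.69, 171.88], [-170.13, 170.13]. Speed limits (degrees/s): [108.29, 108.29, 127.2, 180, 180, 180].

### API

Orientations are given as a 3x3 rotation matrix whose columns are the frame's x, y, z axes.
In Python, from bench import get_obs, vision, robot gives the robot as it stands.
- The arm moves only by the tool play_rows, never from a script. Its argument "moves" is a list of rows, each a list of 7 numbers: the shift along the tool's x, y, z scaled (see below), then the turn, a rotation vector about the tool's x, y, z scaled (see below), then the closure, from -1 (fully open) to 1 (shut). A call has 1 to 20 rows; each row is the pose to reach, as a shift and turn from the pose measured when the call began, along the tool's axes at that moment; what a row does not reach only later rows make up. The controller multiplies each number of a shift by 500 mm and each number of a turn by 45 degrees. A row lasts 1/8 s, in which the tool goes at most 62.5 mm and 10.7 degrees, less where a joint would pass 70% of its speed; a pose out of reach is approached as far as the arm can. A call with a number of a shift or a turn outside -1 to 1 is refused whole. A call with a gripper value outside its range is refused whole. The fingers move at their own pace and stop on an object; "newtons" is the grip in N (left out, the last holds). Time passes only in rows, so rows that repeat a pose let the fingers close. It gives the time, the measured TCP pose, the force and the opening at its end, in the units of the state.
- get_obs(): the state, without advancing time (a new reading comes with each control period).
- vision.read_camera(name): name is "side" or "top" or "wrist"; returns the picture (384x512x3 uint8, red, green, blue); there is no depth.
- vision.get_calibration(name): a dict with "fx", "fy", "cx", "cy" (pixels), "pose" (4x4, takes a point from camera to world coordinates); the wrist camera has in their place "T_tool_cam" (4x4, takes a point from camera to tool coordinates, whose origin is the TCP and whose axes are the tool frame's). Camera axes: x right, y down, z forward; pixel columns grow to the right and rows downward; lengths in m; the calibration is good to about 2 mm. A picture is of the moment at which its call begins: read the wrist's pose just before it. get_calibration takes no time and is no camera call.
- robot.sign_off(): hands the job in, once; it reports no verdict.
The state is a dict: "clock": time; "qpos": joint angles; "qd": joint speeds; "effort": joint torques, N m; "eef_pos": TCP position; "tcp_rot": TCP orientation; "wrist_force": force on the tool from outside, world axes, zero at the start; "moment": the same for the moment, N m; "gripper_width": opening from 0.0 (shut) to 1.0 (fully open).
Only numpy, scipy, OpenCV 4.12 (cv2) and the standard library are available. Lean on these libraries where they do the work, as an engineer would, in place of code of your own. Each camera call takes 0.05 s, during which the arm holds its last target.

### The job

Get the bench sheet-metal folder ready to take a blank: slide its transport lock (yellow grip) outwards all the way to its end stop, then swing the cam lever (red handle) up until the clamping beam stands at its highest, not short of that point and not past it. The lever is sprung and drops back if let go, so finish while holding the lever there with the gripper; leave the other things on the bench where they are.

Things in the scene. Friction and masses are not known exactly. Their poses are not given: they have to be found in the camera images.
- folder: Bench sheet-metal folder, bolted down, grey-green. Origin: base plate's centre, on the table. x: front (bending leaf with two rubber handles reaching to x -166 mm, 63 mm high; towards the robot) to back; y: left; z up. Base plate y -200 to 200. Side frames at y +-164, x -55 to 85, 130 mm high; on the left one the lock's guide shelf reaches to y 264 mm, 142 mm high (145 at its strap, y 153 to 167).
- lock (a joint): Transport lock: flat steel bolt on the left side frame, sliding along the folder's y. 0 = locked: its nose lies over the clamping beam, which then rises 2 mm at most and blocks the lever. Grows outwards (folder +y, left) to the end stop at 0.034 m = fully open. Starts at 0 to 0.010. Takes about 3 N; stays where it is left.
- lock_grip (a point): Centre of the yellow upright grip on the lock bolt: round post 22 mm in diameter; this point is 163 mm above the table, the post's top 178 mm, its foot 140 mm. Above 147 mm it is free for 60 mm on all sides.
- lever (a joint): Cam lever's angle (rad) about a level axis along the folder's y. 0 = rest: arm points to the front (-x), 30 degrees above level. Grows as the handle rises and goes over to the back (+x). Its eccentrics lift the beam most at 1.571 rad (90 degrees: leaning 30 degrees back past upright), less again beyond; hard stop 2.18. Sprung back to 0: 3 to 8 N at the handle, 6 N at the highest lift.
- lever_grip (a point): Middle of the lever's red handle: a round sleeve 24 mm thick, 80 mm long, lying level along the folder's y, that spins freely on its pin, so it does not twist the fingers. This point moves on a circle of 105 mm radius about lever_axis: offset in the folder's frame x = -105 cos(30 deg + angle), z = 105 sin(30 deg + angle) mm. The lever's arm is 45 to 55 mm inwards (+y) of it.
- lever_axis (a point): Point on the lever's axis, abreast of the handle's middle, off the folder's right end: x 0, y -260 mm in the folder's frame, 55 mm above the table. Fixed to the folder.
- beam (a joint): Height (m) of the clamping beam above closed: 0 closed, 0.0164 to 0.0167 at the highest lift. It rests by its weight on the lever's eccentrics and is raised only by them (about 0.0155 at 1.25 rad of lever angle, 0.0151 at 1.95).
- beam_top (a point): Centre of the clamping beam's top face, 130 mm above the table when closed; the beam is 298 mm wide, its steel finger blades face the robot.
- hammer_grip (a point): Bystander: hammer about 280 mm long, lying behind the folder; point on its handle. Leave it.
- can_center (a point): Bystander: blue spray-size can, 66 mm in diameter, 150 mm tall, standing to the right or left of the folder; its centre. Leave it.
- bracket_center (a point): Bystander: bent aluminium bracket 70 x 120 x 48 mm lying to the left or right of the folder; point 20 mm above its base plate's middle. Leave it.

How it is judged:
By the outcome, as a careful person would: the job done as asked, in the order asked, and still so for the second after the job is handed in, while the arm keeps its last pose, push and grip.
It also fails if it takes over 48 s, if anything falls off the work surface, if the arm or the gripper's body presses on something with over 40 N, if the wrist force passes 120 N, or if a joint passes its speed limit or range.

## Working session

There is one attempt and no reset: what is moved stays moved. The work goes in short steps, Python scripts to look and compute and a tool call to move; the robot and the scene stay as the last step left them, time stands still between calls to the robot, and variables do not carry over. Pictures are saved under pics/ and viewed, and the job is handed in when it is done.

Besides the shell and the picture viewer there is one more tool, called after "Request:" in YAML: its name, and indented under it one key for each argument. play_rows: Moves the arm, as the interface text tells. Shifts and turns lie within -1 to 1; 1 stands for 500 mm of shift or 45 degrees of turn. Its arguments: {"type":"object","properties":{"moves":{"type":"array","items":{"type":"array","items":{"type":"number"}}},"newtons":{"type":"number"}},"required":["moves"]}

```bash
mkdir -p pics; ls
python3 - <<'E'
from bench import get_obs, vision, robot
import cv2,json,numpy as np
np.set_printoptions(precision=4,suppress=True)
o=get_obs()
for k,v in o.items(): print(k,np.array(v))
for n in ("side","top","wrist"):
    im=vision.read_camera(n); cv2.imwrite(f"pics/{n}0.png",im[:,:,::-1])
    c=vision.get_calibration(n); print(n,{k:np.array(v) for k,v in c.items()})
E
```

```text
pics
clock 0.0
qpos [-75.791    6.6755  82.6358  -0.001   90.7577  -2.1668]
qd [-0.0026  0.0198  0.0066 -0.0207  0.1043 -0.0123]
effort [  0.0021 -73.1982 -63.2495   0.       0.0061   0.    ]
eef_pos [ 0.1903 -0.6475  0.3031]
tcp_rot [[-0.9594 -0.0003  0.2819]
 [-0.2819  0.0012 -0.9594]
 [-0.     -1.     -0.0012]]
wrist_force [ 0.5058 -0.1972 -0.166 ]
moment [ 0.0027  0.0121 -0.0376]
gripper_width 0.996930047054735
side {'fx': array(474.4241), 'fy': array(474.4241), 'cx': array(257.0424), 'cy': array(193.7646), 'pose': array([[-0.9831, -0.1349,  0.1234,  0.4371],
       [-0.1824,  0.6779, -0.7122,  1.051 ],
       [ 0.0124, -0.7227, -0.6911,  1.09  ],
       [ 0.    ,  0.    ,  0.    ,  1.    ]])}
top {'fx': array(363.978), 'fy': array(363.978), 'cx': array(253.6381), 'cy': array(197.0638), 'pose': array([[ 0.0419, -0.9777,  0.2058,  0.3663],
       [-0.9991, -0.0402,  0.0121,  0.0449],
       [-0.0035, -0.2061, -0.9785,  1.2747],
       [ 0.    ,  0.    ,  0.    ,  1.    ]])}
wrist {'fx': array(268.8137), 'fy': array(268.8137), 'cx': array(256.4077), 'cy': array(189.1501), 'T_tool_cam': array([[-0.    ,  0.9474,  0.3199, -0.0828],
       [ 0.0009, -0.3199,  0.9474, -0.0699],
       [ 1.    ,  0.0003, -0.0009, -0.0006],
       [ 0.    ,  0.    ,  0.    ,  1.    ]])}
```

View pics/side0.png

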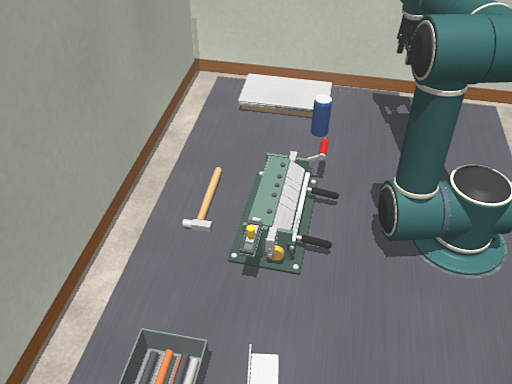

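View pics/top0.png

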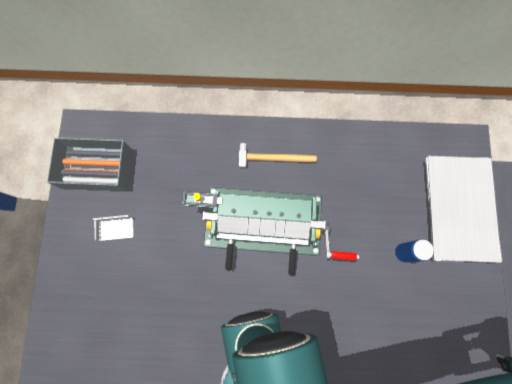

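View pics/wrist0.png

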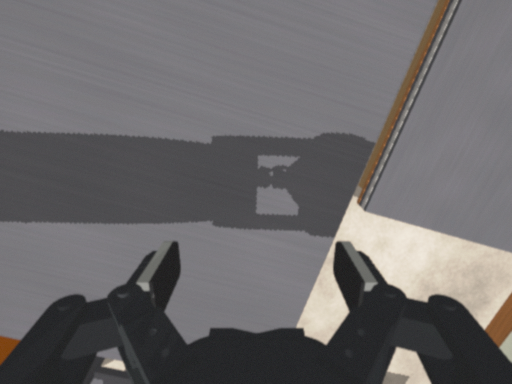

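The side view shows the yellow grip at about (251,232) and the red handle at (324,147). In the top view they are at (197,196) and (344,256), with the can at (415,250). I'll triangulate both next.

```bash
cat > h.py <<'E'
from bench import get_obs, vision, robot
import cv2,numpy as np
np.set_printoptions(precision=4,suppress=True)
def ray(n,uv,obs=None):
    c=vision.get_calibration(n)
    if n=="wrist":
        T=np.eye(4);T[:3,:3]=obs["tcp_rot"];T[:3,3]=obs["eef_pos"];P=T@np.array(c["T_tool_cam"])
    else: P=np.array(c["pose"])
    d=P[:3,:3]@np.array([(uv[0]-c["cx"])/c["fx"],(uv[1]-c["cy"])/c["fy"],1]);return P[:3,3],d/np.linalg.norm(d)
def tri(rs):
    A=sum(np.eye(3)-np.outer(d,d) for p,d in rs);b=sum((np.eye(3)-np.outer(d,d))@p for p,d in rs)
    x=np.linalg.solve(A,b);return x,[float(np.linalg.norm(np.cross(x-p,d))) for p,d in rs]
def plane(r,z): p,d=r;return p+d*(z-p[2])/d[2]
def proj(n,X,obs=None):
    c=vision.get_calibration(n)
    if n=="wrist":
        T=np.eye(4);T[:3,:3]=obs["tcp_rot"];T[:3,3]=obs["eef_pos"];P=T@np.array(c["T_tool_cam"])
    else: P=np.array(c["pose"])
    q=np.linalg.inv(P)@np.append(X,1);return np.array([c["cx"]+c["fx"]*q[0]/q[2],c["cy"]+c["fy"]*q[1]/q[2]])
def blobs(bgr,col,mina=8):
    h=cv2.cvtColor(bgr,cv2.COLOR_BGR2HSV)
    if col=="red": m=cv2.inRange(h,(0,170,80),(5,255,255))|cv2.inRange(h,(174,170,80),(180,255,255))
    if col=="yellow": m=cv2.inRange(h,(22,150,60),(33,255,255))
    if col=="blue": m=cv2.inRange(h,(100,130,40),(125,255,255))
    n,l,s,c=cv2.connectedComponentsWithStats(m)
    return [(s[i].tolist(),c[i].round(2).tolist(),cv2.minAreaRect(np.argwhere(l==i)[:,::-1].astype(np.float32))) for i in range(1,n) if s[i][4]>=mina]
E
python3 - <<'E'
from h import *
for n in ("side","top"):
    im=cv2.imread(f"pics/{n}0.png")
    for c in ("red","yellow","blue"):
        for b in blobs(im,c): print(n,c,b)
    a=(170,130,360,290) if n=="top" else (170,120,350,290)
    cv2.imwrite(f"pics/{n}0z.png",cv2.resize(im[a[1]:a[3],a[0]:a[2]],None,fx=4,fy=3.7 if 0 else 4,interpolation=cv2.INTER_CUBIC)[:600,:800])
E
```

```text
side red ([320, 139, 8, 15, 85], [323.49, 145.74], ((323.4807434082031, 145.59616088867188), (5.88348388671875, 13.924245834350586), 11.309932708740234))
side yellow ([246, 225, 8, 14, 88], [249.85, 231.17], ((249.5, 231.5), (13.0, 7.0), 90.0))
side yellow ([275, 246, 6, 5, 19], [277.63, 247.84], ((277.5, 248.0), (4.0, 5.0), 90.0))
side blue ([315, 101, 16, 6, 42], [322.5, 104.43], ((322.3471984863281, 104.14630126953125), (15.397072792053223, 4.295320510864258), 7.594642639160156))
side blue ([312, 121, 16, 15, 128], [320.47, 129.62], ((321.1384582519531, 129.10769653320312), (12.103400230407715, 16.839513778686523), 37.87498474121094))
top red ([332, 252, 25, 8, 173], [343.76, 255.51], ((344.0, 255.5), (7.0, 24.0), 90.0))
top yellow ([194, 193, 7, 8, 40], [196.98, 196.2], ((196.9000244140625, 196.30003356933594), (6.7082037925720215, 5.81377649307251), 63.43495178222656))
top yellow ([207, 221, 4, 8, 29], [208.55, 224.14], ((208.5, 224.5), (7.0, 3.0), 90.0))
top yellow ([316, 229, 4, 8, 27], [317.37, 232.41], ((317.5, 232.5), (7.0, 3.0), 90.0))
top blue ([0, 194, 15, 16, 154], [6.45, 203.43], ((7.0, 201.5), (15.0, 14.0), 90.0))
top blue ([396, 241, 24, 21, 312], [405.91, 252.12], ((406.5716552734375, 252.59022521972656), (19.62249755859375, 21.27058219909668), 78.11134338378906))
```

View pics/top0z.png

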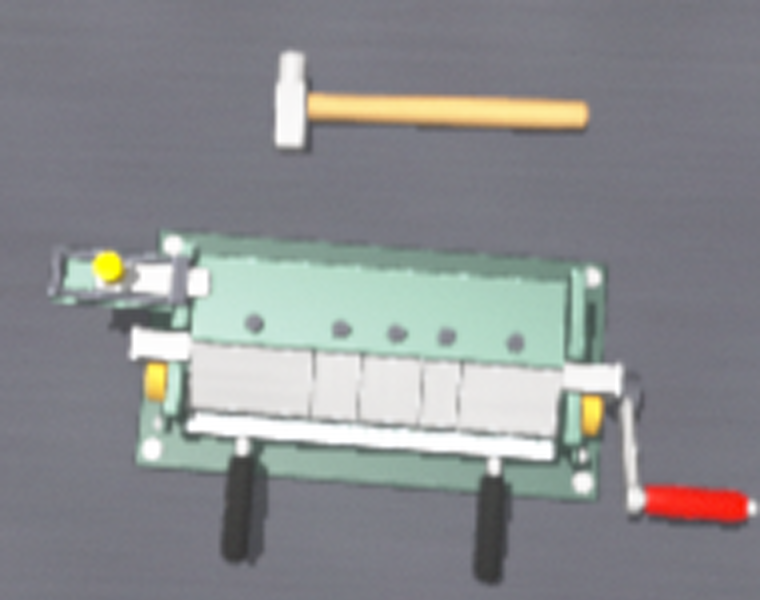

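View pics/side0z.png

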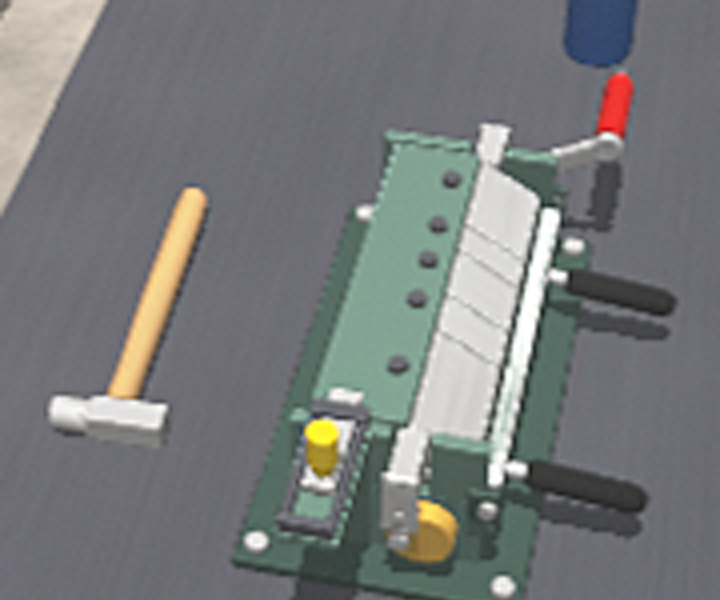

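In the zoomed top view the base plate corners are at about (163,230), (607,262), (138,465) and (597,498). The lock's grip and the shelf's end frame are at the upper left. I'll compute the poses from these.

Run:
```python
from h import *
Y,e=tri([ray("top",(196.98,196.2)),ray("side",(249.85,231.17))]);print("yellow",Y,e)
R,e=tri([ray("top",(343.9,255.5)),ray("side",(323.48,145.6))]);print("red",R,e)
C=[plane(ray("top",(170+u/4,130+v/4)),0.012) for u,v in [(163,230),(607,262),(138,465),(597,498)]]
C=np.array(C);print(C)
c=C.mean(0);yv=(C[0]-C[1]+C[2]-C[3]);yaw=np.arctan2(-yv[0],yv[1])
print("centre",c,"yaw",np.degrees(yaw))
# red handle ends
for y in (yaw,):
    ca,sa=np.cos(y),np.sin(y);Rm=np.array([[ca,-sa,0],[sa,ca,0],[0,0,1]])
    o=np.array([c[0],c[1],0])
    print("exp lever_grip",o+Rm@[-105*.866e-3,-.26,.055+.0525],"axis",o+Rm@[0,-.26,.055])
    print("yellow in folder",Rm.T@(Y-o),"red",Rm.T@(R-o))
    # shelf end at y264, z .142
print("shelf end L",[plane(ray("top",(170+u/4,130+v/4)),0.142) for u,v in [(52,250),(52,300)]])
```

```text
yellow [0.5959 0.2361 0.1605] [0.0002009800792492107, 0.00020098007924932096]
red [ 0.4354 -0.2341  0.1085] [0.000838656081720364, 0.0008386560817203833]
[[ 0.6604  0.2148  0.012 ]
 [ 0.6475 -0.1806  0.012 ]
 [ 0.4517  0.2226  0.012 ]
 [ 0.44   -0.1727  0.012 ]]
centre [0.5499 0.021  0.012 ] yaw -1.783401681519987
exp lever_grip [ 0.4509 -0.236   0.1075] axis [ 0.5418 -0.2389  0.055 ]
yellow in folder [0.0393 0.2164 0.1605] red [-0.1066 -0.2585  0.1085]
shelf end L [array([0.6101, 0.2847, 0.142 ]), array([0.5697, 0.2814, 0.142 ])]
```

Run:
```python
from h import *
Z=lambda u,v:ray("top",(170+u/4,130+v/4))
S=lambda u,v:ray("side",(170+u/4,120+v/4))
def f(p):
    y=np.radians(-1.78);R=np.array([[np.cos(y),-np.sin(y),0],[np.sin(y),np.cos(y),0],[0,0,1]]);return R.T@(p-np.array([.5499,.021,0]))
print("bolts top z12",[f(plane(Z(*p),.015)) for p in [(174,243),(594,276),(152,448),(583,483)]])
print("bolts tri",[f(tri([Z(*a),S(*b)])[0]) for a,b in [((174,243),(257,541)),((594,276),(366,213)),((152,448),(503,586)),((583,483),(573,245))]])
print("right frame top",[f(plane(Z(*p),.130)) for p in [(578,268),(572,445)]])
print("handles tips",[f(tri([Z(*a),S(*b)])[0]) for a,b in [((235,560),(645,497)),((488,580),(673,301))]])
print("lever axis",f(plane(Z(630,380),.055)))
print("lever handle joint",tri([Z(638,498),S(609,146)]),f(tri([Z(638,498),S(609,146)])[0]))
print("handle end",f(tri([Z(752,508),S(622,75)])[0]))
```

```text
bolts top z12 [array([0.0927, 0.1858, 0.015 ]), array([ 0.0896, -0.187 ,  0.015 ]), array([-0.0892,  0.1874,  0.015 ]), array([-0.0921, -0.1841,  0.015 ])]
bolts tri [array([0.0929, 0.1864, 0.0102]), array([ 0.0909, -0.1883,  0.0063]), array([-0.0886,  0.1879,  0.0112]), array([-0.0909, -0.1852,  0.0085])]
right frame top [array([ 0.0703, -0.1552,  0.13  ]), array([-0.0717, -0.156 ,  0.13  ])]
handles tips [array([-0.178 ,  0.1062,  0.0378]), array([-0.179 , -0.1049,  0.037 ])]
lever axis [-0.0062 -0.2139  0.055 ]
lever handle joint (array([ 0.4359, -0.1909,  0.0963]), [0.0005735571759740431, 0.0005735571759741632]) [-0.1074 -0.2154  0.0963]
handle end [-0.1083 -0.3043  0.1039]
```

The mechanism's features (frame tops, handle, leaf tips) sit consistently about 15 mm nearer the front than my plate-corner origin puts them. I'll trust the directly triangulated handle and grip. I'll approach the lock first.

```bash
cat >> h.py <<'E'
from scipy.spatial.transform import Rotation as Ro
def cmd(pos,yvec,zvec=None):
    "row numbers for TCP target pos with tool y=yvec, tool z=zvec"
    o=get_obs();R=np.array(o["tcp_rot"]);p=np.array(o["eef_pos"])
    s=R.T@(np.array(pos)-p)/0.5
    if zvec is None: return s
    y=np.array(yvec)/np.linalg.norm(yvec);z=np.array(zvec)-np.dot(zvec,y)*y;z/=np.linalg.norm(z)
    T=np.column_stack([np.cross(y,z),y,z])
    return s,Ro.from_matrix(R.T@T).as_rotvec(degrees=True)/45
fx=np.array([.99952,-.0311,0]);fy=np.array([.0311,.99952,0])
E
python3 - <<'E'
from h import *
print(cmd([.42,-.15,.32],[0,0,-1],-fy))
E
```

```text
(array([-0.7214, -0.0326, -0.8252]), array([0.0011, 0.4035, 0.0001]))
```

Request:
play_rows:
  moves:
    - [-0.09,-0.03,-0.1,0,0.08,0,-0.3]
    - [-0.18,-0.03,-0.2,0,0.16,0,-0.3]
    - [-0.27,-0.03,-0.3,0,0.24,0,-0.3]
    - [-0.36,-0.03,-0.41,0,0.3,0,-0.3]
    - [-0.45,-0.03,-0.51,0,0.36,0,-0.3]
    - [-0.54,-0.03,-0.62,0,0.404,0,-0.3]
    - [-0.63,-0.03,-0.72,0,0.404,0,-0.3]
    - [-0.72,-0.03,-0.825,0,0.404,0,-0.3]
    - [-0.72,-0.03,-0.825,0,0.404,0,-0.3]
    - [-0.72,-0.03,-0.825,0,0.404,0,-0.3]

```text
clock: 1.4
eef_pos: [0.4202, -0.1478, 0.3187]
tcp_rot: [[-1.0, -0.0, -0.027], [0.027, 0.001, -1.0], [0.0, -1.0, -0.001]]
wrist_force: [0.3, 0.1, 0.2]
gripper_width: 0.651
```

Run:
```python
from h import *
o=get_obs();print(o["eef_pos"],o["qpos"],o["clock"],o["gripper_width"])
print(cmd([.56,.235,.30],[0,0,-1],-fy))
```

```text
[ 0.4202 -0.1478  0.3187] [-22.6874 -23.1051 107.8874   0.0624  95.2452  68.8688] 1.4 0.6507038988451832
(array([-0.2589,  0.0382, -0.7727]), array([0.0015, 0.0051, 0.0001]))
```

Request:
play_rows:
  moves:
    - [-0.03,0.01,-0.1,0,0,0,-0.3]
    - [-0.06,0.02,-0.2,0,0,0,-0.3]
    - [-0.1,0.02,-0.31,0,0,0,-0.3]
    - [-0.14,0.03,-0.42,0,0,0,-0.3]
    - [-0.18,0.03,-0.53,0,0,0,-0.3]
    - [-0.22,0.03,-0.64,0,0,0,-0.3]
    - [-0.26,0.03,-0.77,0,0,0,-0.3]
    - [-0.26,0.03,-0.77,0,0,0,-0.3]
    - [-0.26,0.03,-0.77,0,0,0,-0.3]

```text
clock: 2.52
eef_pos: [0.5607, 0.2329, 0.3036]
tcp_rot: [[-1.0, -0.001, -0.027], [0.027, 0.001, -1.0], [0.001, -1.0, -0.001]]
wrist_force: [0.8, -1.3, -0.5]
gripper_width: 0.652
```

Run:
```python
from h import *
o=get_obs();print(o["eef_pos"],o["clock"])
im=vision.read_camera("wrist")[:,:,::-1].copy();cv2.imwrite("pics/w1.png",im)
for b in blobs(im,"yellow"):print(b)
print(proj("wrist",[.5959,.2361,.178],o))
```

```text
[0.5607 0.2329 0.3036] 2.525
([237, 148, 29, 33, 707], [251.33, 164.34], ((251.94122314453125, 164.23532104492188), (27.163990020751953, 32.01470184326172), 14.03624439239502))
[252.1908 165.4108]
```

View pics/w1.png

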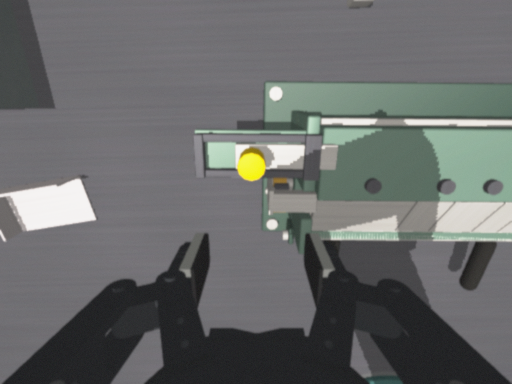

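The wrist view has the yellow post at (251,164), against a prediction of (252,165), so its position is confirmed. I'll centre over it and descend.

Run:
```python
from h import *
print(cmd([.596,.236,.222],[0,0,-1],-fy))
```

```text
(array([-0.0706,  0.164 , -0.009 ]), array([0.001 , 0.0042, 0.0004]))
```

Request:
play_rows:
  moves:
    - [-0.04,0.01,-0.005,0,0,0,-0.3]
    - [-0.07,0.04,-0.009,0,0,0,-0.3]
    - [-0.07,0.1,-0.009,0,0,0,-0.3]
    - [-0.07,0.163,-0.009,0,0,0,-0.3]
    - [-0.07,0.163,-0.009,0,0,0,-0.3]
    - [-0.07,0.163,-0.009,0,0,0,0.0]
    - [-0.07,0.163,-0.009,0,0,0,0.5]
    - [-0.07,0.163,-0.009,0,0,0,0.8]
    - [-0.07,0.163,-0.009,0,0,0,0.8]
  newtons: 30

```text
clock: 3.7
eef_pos: [0.596, 0.236, 0.2241]
tcp_rot: [[-1.0, 0.002, -0.028], [0.028, 0.001, -1.0], [-0.002, -1.0, -0.001]]
wrist_force: [-0.8, -1.9, 6.5]
gripper_width: 0.246
```

Run:
```python
from h import *
o=get_obs();print(o["eef_pos"],o["clock"],o["gripper_width"],o["wrist_force"])
im=vision.read_camera("wrist")[:,:,::-1].copy();cv2.imwrite("pics/w2.png",im)
```

```text
[0.596  0.236  0.2241] 3.7 0.24601679807679216 [-0.7736 -1.8981  6.5184]
```

View pics/w2.png

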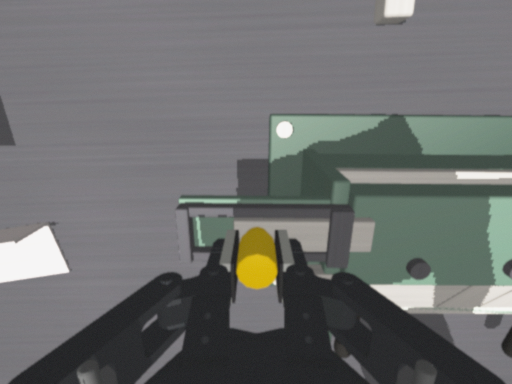

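The post (256,255) sits between the pads, with the opening at 21 mm. I'll pull outwards 22 mm first, then go in small steps.

Request:
play_rows:
  moves:
    - [0,0,-0.012,0,0,0,0.8]
    - [0,0,-0.024,0,0,0,0.8]
    - [0,0,-0.036,0,0,0,0.8]
    - [0,0,-0.044,0,0,0,0.8]
    - [0,0,-0.044,0,0,0,0.8]

```text
clock: 4.38
eef_pos: [0.5967, 0.2587, 0.2242]
tcp_rot: [[-1.0, 0.002, -0.027], [0.027, 0.002, -1.0], [-0.002, -1.0, -0.002]]
wrist_force: [3.7, 1.9, -1.7]
gripper_width: 0.241
```

Request:
play_rows:
  moves:
    - [0,0,-0.004,0,0,0,0.8]
    - [0,0,-0.004,0,0,0,0.8]

```text
clock: 4.62
eef_pos: [0.5968, 0.2607, 0.2242]
tcp_rot: [[-1.0, 0.002, -0.027], [0.027, 0.002, -1.0], [-0.002, -1.0, -0.002]]
wrist_force: [2.6, -0.8, -1.3]
gripper_width: 0.245
```

Request:
play_rows:
  moves:
    - [0,0,-0.004,0,0,0,0.8]
    - [0,0,-0.004,0,0,0,0.8]

```text
clock: 4.88
eef_pos: [0.5969, 0.2627, 0.2242]
tcp_rot: [[-1.0, 0.002, -0.027], [0.027, 0.002, -1.0], [-0.002, -1.0, -0.002]]
wrist_force: [2.8, -3.4, -1.8]
gripper_width: 0.247
```

Request:
play_rows:
  moves:
    - [0,0,-0.004,0,0,0,0.8]
    - [0,0,-0.004,0,0,0,0.8]

```text
clock: 5.12
eef_pos: [0.597, 0.2632, 0.2241]
tcp_rot: [[-1.0, 0.002, -0.028], [0.028, -0.001, -1.0], [-0.002, -1.0, 0.001]]
wrist_force: [-0.0, -16.7, 2.5]
gripper_width: 0.248
```

Request:
play_rows:
  moves:
    - [0,0,-0.004,0,0,0,0.8]
    - [0,0,-0.004,0,0,0,0.8]

```text
clock: 5.38
eef_pos: [0.5971, 0.2635, 0.2241]
tcp_rot: [[-1.0, 0.001, -0.029], [0.029, -0.005, -1.0], [-0.001, -1.0, 0.005]]
wrist_force: [0.0, -18.9, 1.9]
gripper_width: 0.25
```

The force rises sharply after 27.5 mm of travel. I'll look to check that this is the end stop.

Run:
```python
from h import *
im=vision.read_camera("wrist")[:,:,::-1].copy();cv2.imwrite("pics/w3.png",im)
```

```text
(no output)
```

View pics/w3.png

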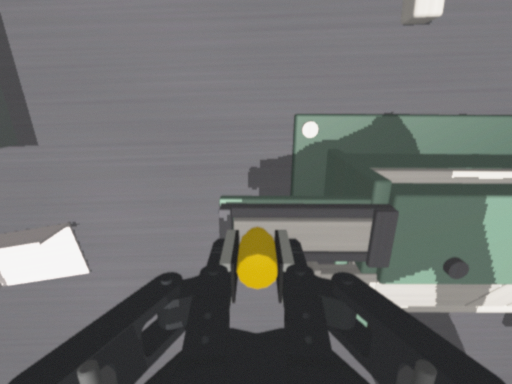

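The bolt now meets the shelf's outer end and its nose has gone from the strap's inner side, so it is at the stop. I'll open and lift off.

Request:
play_rows:
  moves:
    - [0,0,0,0,0,0,0.3]
    - [0,0,0,0,0,0,0.0]
    - [0,0,0,0,0,0,-0.3]
    - [0,-0.08,0,0,0,0,-0.3]
    - [0,-0.16,0,0,0,0,-0.3]
    - [0,-0.18,0,0,0,0,-0.3]

```text
clock: 6.18
eef_pos: [0.5973, 0.2643, 0.3173]
tcp_rot: [[-1.0, 0.004, -0.029], [0.029, -0.003, -1.0], [-0.004, -1.0, 0.003]]
wrist_force: [-0.6, 0.1, -0.2]
gripper_width: 0.648
```

Run:
```python
from h import *
o=get_obs();print(o["eef_pos"],o["clock"],o["gripper_width"],o["wrist_force"])
im=vision.read_camera("wrist")[:,:,::-1].copy();cv2.imwrite("pics/w4.png",im)
for b in blobs(im,"yellow"):print(b[1]);print(plane(ray("wrist",b[1],o),.178))
print(proj("wrist",[.5969,.2635,.178],o))
print(cmd([.4354,-.2341+.0,.31],[0,0,-1],fx))
```

```text
[0.5973 0.2643 0.3173] 6.175 0.6478302490763623 [-0.5608  0.1048 -0.1984]
[257.63, 200.45]
[0.5998 0.2637 0.178 ]
[257.9317 203.6842]
(array([0.2946, 0.0164, 1.0056]), array([-0.0074, -1.9974, -0.0005]))
```

View pics/w4.png

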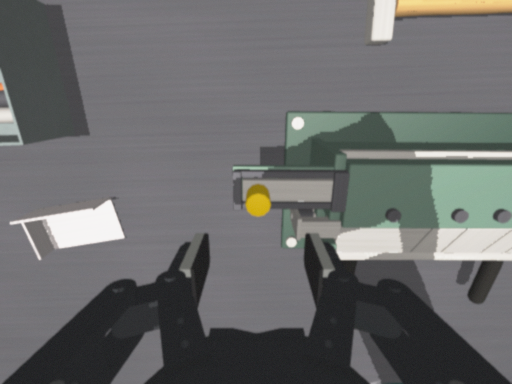

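The post is still at y≈0.264 m, so the lock stayed open. I'll carry on to the lever, turning 90° over two calls.

Request:
play_rows:
  moves:
    - [0.04,0,0.07,0,-0.15,0,-0.3]
    - [0.08,0,0.15,0,-0.3,0,-0.3]
    - [0.12,0,0.23,0,-0.45,0,-0.3]
    - [0.16,0,0.31,0,-0.65,0,0.0]
    - [0.2,0,0.4,0,-0.85,0,0.0]
    - [0.24,0,0.49,0,-1,0,0.0]
    - [0.28,0,0.54,0,-1,0,0.0]
    - [0.28,0,0.54,0,-1,0,0.0]

```text
clock: 7.22
eef_pos: [0.4485, -0.0027, 0.3165]
tcp_rot: [[-0.729, 0.003, 0.685], [-0.685, -0.004, -0.729], [-0.0, -1.0, 0.005]]
wrist_force: [-0.2, 0.6, -0.1]
gripper_width: 0.505
```

Run:
```python
from h import *
o=get_obs();print(o["eef_pos"],o["clock"],o["gripper_width"],o["wrist_force"])
print(cmd([.4354,-.2341,.28],[0,0,-1],fx))
```

```text
[ 0.4485 -0.0027  0.3165] 7.225 0.5049255081352615 [-0.2431  0.5791 -0.1195]
(array([0.3359, 0.0746, 0.319 ]), array([-0.006 , -1.0001,  0.0024]))
```

Request:
play_rows:
  moves:
    - [0.06,0,0.05,0,-0.2,0,-0.3]
    - [0.12,0,0.1,0,-0.4,0,-0.3]
    - [0.18,0.0,0.16,0,-0.6,0,-0.3]
    - [0.24,0.02,0.22,0,-0.8,0,-0.3]
    - [0.3,0.03,0.28,0,-1,0,-0.3]
    - [0.336,0.05,0.319,0,-1,0,-0.3]
    - [0.336,0.05,0.319,0,-1,0,-0.3]
    - [0.336,0.05,0.319,0,-1,0,-0.3]

```text
clock: 8.22
eef_pos: [0.4357, -0.2335, 0.2918]
tcp_rot: [[-0.031, 0.003, 1.0], [-1.0, -0.003, -0.031], [0.003, -1.0, 0.003]]
wrist_force: [-1.0, -0.5, -0.5]
gripper_width: 0.651
```

Run:
```python
from h import *
o=get_obs();print(o["eef_pos"],o["clock"],o["gripper_width"],o["wrist_force"],o["tcp_rot"])
im=vision.read_camera("wrist")[:,:,::-1].copy();cv2.imwrite("pics/w5.png",im)
for b in blobs(im,"red",50):print(b);print(plane(ray("wrist",b[1],o),.1085))
print(proj("wrist",[.4354,-.2341,.1085],o))
print(cmd([.4354,-.2341,.1635],[0,0,-1],fx))
```

```text
[ 0.4357 -0.2335  0.2918] 8.225 0.6513565911138319 [-0.9552 -0.5254 -0.4707] [[-0.031   0.0028  0.9995]
 [-0.9995 -0.0029 -0.031 ]
 [ 0.0028 -1.      0.0029]]
([245, 143, 24, 79, 1755], [256.71, 181.59], ((256.5, 182.0), (78.0, 23.0), 90.0))
[ 0.4369 -0.2284  0.1085]
[255.3595 187.1636]
(array([ 0.0009,  0.2574, -0.0015]), array([-0.0044,  0.0009,  0.0039]))
```

View pics/w5.png

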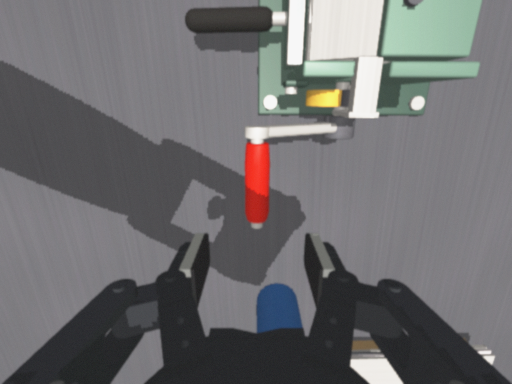

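The wrist view shows the handle (257,182) in line with the jaws, and the blue can at (278,305) farther right. I'll check the clearance to the can and find the lever hub.

Run:
```python
from h import *
o=get_obs()
print("can",tri([ray("top",(422.5,249.5)),ray("side",(323,99))]))
# lever hub end: arm line from (258,132) to hub (342,130) in wrist img
H=plane(ray("wrist",(342,130),o),.055);print("hub @z55",H)
J=plane(ray("wrist",(258,132),o),.1075);print("joint",J, "dx",(H-J)@fx)
print("handle mid side/wrist", tri([ray("wrist",(256.5,182),o),ray("top",(343.9,255.5)),ray("side",(323.48,145.6))]))
```

```text
can (array([ 0.4609, -0.4681,  0.1416]), [4.166619295467324e-05, 4.1666192954652965e-05])
hub @z55 [ 0.5342 -0.1873  0.055 ]
joint [ 0.4397 -0.1804  0.1075] dx 0.09468927294544711
handle mid side/wrist (array([ 0.4358, -0.2311,  0.1104]), [0.0029381698396066464, 0.0028053358621524488, 0.0005822369944156591])
```

Clear of the can (edge at y≈−0.435). I'll descend and grip the handle.

Request:
play_rows:
  moves:
    - [0.01,0.08,0,0,0,0,-0.3]
    - [0.01,0.16,0,0,0,0,-0.3]
    - [0.01,0.22,0,0,0,0,-0.3]
    - [0.01,0.257,0,0,0,0,-0.3]
    - [0.01,0.257,0,0,0,0,0.0]
    - [0.01,0.257,0,0,0,0,0.5]
    - [0.01,0.257,0,0,0,0,0.8]
    - [0.01,0.257,0,0,0,0,0.8]
    - [0.01,0.257,0,0,0,0,0.8]
  newtons: 50

```text
clock: 9.4
eef_pos: [0.4362, -0.2388, 0.1652]
tcp_rot: [[-0.031, 0.004, 1.0], [-1.0, -0.004, -0.031], [0.004, -1.0, 0.004]]
wrist_force: [-4.3, 2.7, 5.4]
gripper_width: 0.261
```

Run:
```python
from h import *
o=get_obs();print(o["eef_pos"],o["clock"],o["gripper_width"],o["wrist_force"],o["tcp_rot"])
im=vision.read_camera("wrist")[:,:,::-1].copy();cv2.imwrite("pics/w6.png",im)
```

```text
[ 0.4362 -0.2388  0.1652] 9.4 0.26121996712121676 [-4.337   2.7024  5.3533] [[-0.0306  0.0042  0.9995]
 [-0.9995 -0.0039 -0.0306]
 [ 0.0037 -1.      0.0044]]
```

View pics/w6.png

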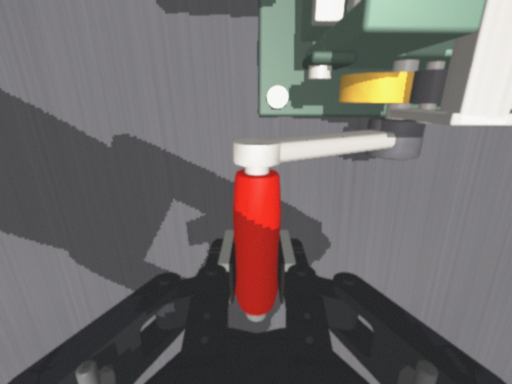

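The handle is held between the pads at (257,240). I'll swing the first 30° in 5° rows and check the forces.

Request:
play_rows:
  moves:
    - [0,-0.015,0.01,0,0,0,0.8]
    - [0,-0.03,0.021,0,0,0,0.8]
    - [0,-0.043,0.033,0,0,0,0.8]
    - [0,-0.043,0.033,0,0,0,0.8]

```text
clock: 9.95
eef_pos: [0.453, -0.2393, 0.1874]
tcp_rot: [[-0.03, 0.005, 1.0], [-1.0, -0.004, -0.03], [0.004, -1.0, 0.005]]
wrist_force: [-2.7, -0.9, -3.5]
gripper_width: 0.26
```

Run:
```python
from h import *
o=get_obs();print(o["eef_pos"],o["gripper_width"],o["wrist_force"],o["moment"])
```

```text
[ 0.453  -0.2393  0.1874] 0.2600890188405609 [-2.6792 -0.8512 -3.4756] [-0.1663  0.4542 -0.1356]
```

The reaction (−2.7, −3.5) N is almost purely tangential at 45° elevation, so the arc model fits. I'll continue to 45°.

Request:
play_rows:
  moves:
    - [0,-0.011,0.013,0,0,0,0.8]
    - [0,-0.023,0.028,0,0,0,0.8]
    - [0,-0.032,0.043,0,0,0,0.8]
    - [0,-0.041,0.06,0,0,0,0.8]
    - [0,-0.048,0.076,0,0,0,0.8]
    - [0,-0.053,0.094,0,0,0,0.8]
    - [0,-0.053,0.094,0,0,0,0.8]

```text
clock: 10.82
eef_pos: [0.5002, -0.241, 0.2144]
tcp_rot: [[-0.031, 0.005, 1.0], [-1.0, -0.005, -0.03], [0.005, -1.0, 0.005]]
wrist_force: [-2.6, -3.1, -5.4]
gripper_width: 0.262
```

Run:
```python
from h import *
o=get_obs();print(o["eef_pos"],o["gripper_width"],o["wrist_force"],o["moment"])
```

```text
[ 0.5002 -0.241   0.2144] 0.2615530124864376 [-2.5751 -3.1164 -5.4299] [-0.545   0.4924 -0.1238]
```

Request:
play_rows:
  moves:
    - [0,-0.002,0.017,0,0,0,0.8]
    - [0,-0.004,0.036,0,0,0,0.8]
    - [0,-0.005,0.054,0,0,0,0.8]
    - [0,-0.004,0.072,0,0,0,0.8]
    - [0,-0.001,0.09,0,0,0,0.8]
    - [0,0.003,0.108,0,0,0,0.8]
    - [0,0.003,0.108,0,0,0,0.8]

```text
clock: 11.7
eef_pos: [0.5547, -0.2429, 0.214]
tcp_rot: [[-0.031, 0.006, 1.0], [-1.0, -0.006, -0.03], [0.006, -1.0, 0.006]]
wrist_force: [-2.8, -3.0, 1.8]
gripper_width: 0.265
```

Run:
```python
from h import *
o=get_obs();print(o["eef_pos"],o["gripper_width"],o["wrist_force"],o["moment"])
im=vision.read_camera("wrist")[:,:,::-1].copy();cv2.imwrite("pics/w7.png",im)
im=vision.read_camera("side")[:,:,::-1].copy();cv2.imwrite("pics/s7.png",cv2.resize(im[110:290,170:370],None,fx=3.3,fy=3.3))
```

```text
[ 0.5547 -0.2429  0.214 ] 0.26490454224453835 [-2.8477 -3.0377  1.8066] [-0.496   0.3005 -0.0899]
```

View pics/w7.png

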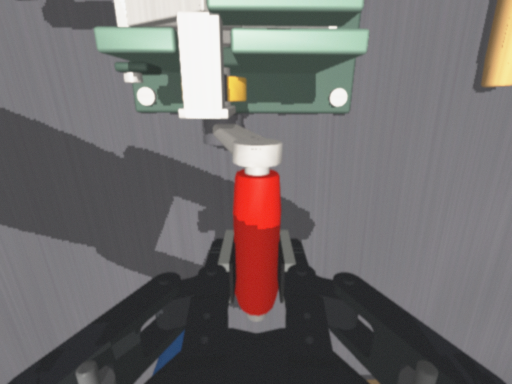

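View pics/s7.png

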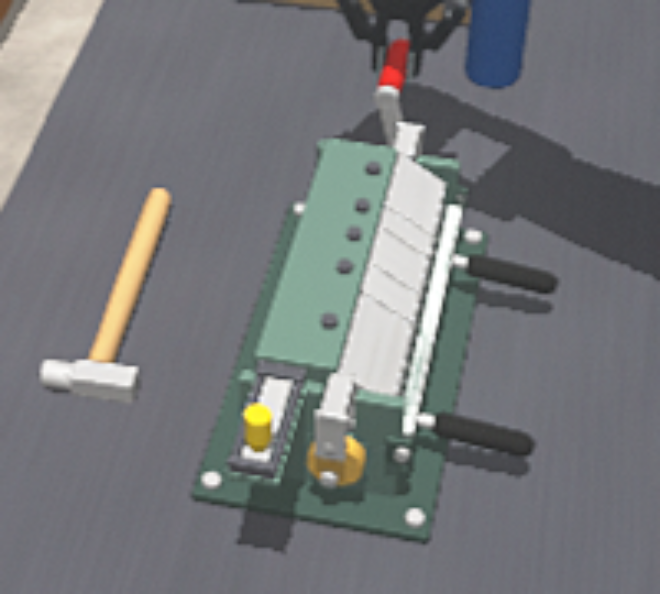

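Run:
```python
from h import *
from scipy.optimize import least_squares
P=np.array([(.4362,.1652),(.453,.1874),(.5002,.2144),(.5547,.214)])
P[:,0]/=.9995
for w in (P,P[1:]):
    s=least_squares(lambda c:np.hypot(*(w-c).T)-.105,[.527,.11]);print(s.x,s.fun*1e3,[np.degrees(np.arctan2(z-s.x[1],-(x-s.x[0]))) for x,z in P])
o=get_obs()
# hub centre seen now, red handle in wrist
im=cv2.imread("pics/w7.png");print([b[1] for b in blobs(im,"red",100)])
print(proj("wrist",np.array(o["eef_pos"])+np.array(o["tcp_rot"])@[-.005,.055,0],o))
print("hub",[plane(ray("wrist",(u,132),o),.055) for u in (212,)])
```

```text
[0.5273 0.1128] [-0.1271  0.0997  0.0729 -0.0806] [np.float64(29.97294444766707), np.float64(45.213801590538395), np.float64(75.21416975161691), np.float64(105.31503959837467)]
[0.5271 0.1128] [-0.0214  0.037  -0.0213] [np.float64(30.028291385285645), np.float64(45.289049671089785), np.float64(75.31236043351234), np.float64(105.40990019179462)]
[[256.32, 240.21]]
[255.6295 252.9691]
hub [array([ 0.5203, -0.1861,  0.055 ])]
```

The circle fit gives residuals of about 0.1 mm and a start elevation of 30.0°, with the lever now at 75.4°. Last 15°:

Request:
play_rows:
  moves:
    - [0,0.005,0.017,0,0,0,0.8]
    - [0,0.012,0.034,0,0,0,0.8]
    - [0,0.021,0.05,0,0,0,0.8]
    - [0,0.021,0.05,0,0,0,0.8]
    - [0,0.021,0.05,0,0,0,0.8]

```text
clock: 12.42
eef_pos: [0.5792, -0.2437, 0.2039]
tcp_rot: [[-0.031, 0.007, 1.0], [-1.0, -0.006, -0.031], [0.006, -1.0, 0.007]]
wrist_force: [-2.4, -3.6, -1.2]
gripper_width: 0.262
```

Run:
```python
from h import *
o=get_obs();print(o["eef_pos"],o["gripper_width"],o["wrist_force"],o["moment"],o["clock"])
x,z=o["eef_pos"][0]/.9995,o["eef_pos"][2];print("angle",np.degrees(np.arctan2(z-.1128,x-.5272)),"elev should be 60 from back; r",np.hypot(x-.5272,z-.1128))
im=vision.read_camera("wrist")[:,:,::-1].copy();cv2.imwrite("pics/w8.png",im)
im=vision.read_camera("side")[:,:,::-1].copy();cv2.imwrite("pics/s8f.png",im);cv2.imwrite("pics/s8.png",cv2.resize(im[110:290,170:370],None,fx=3.3,fy=3.3))
im=vision.read_camera("top")[:,:,::-1].copy();cv2.imwrite("pics/t8f.png",im);cv2.imwrite("pics/t8.png",cv2.resize(im[130:280,170:370],None,fx=4,fy=4))
```

```text
[ 0.5792 -0.2437  0.2039] 0.2621022362153738 [-2.3577 -3.5997 -1.2129] [-0.5147  0.3203 -0.094 ] 12.425
angle 60.117111699606326 elev should be 60 from back; r 0.10503701077650918
```

View pics/w8.png

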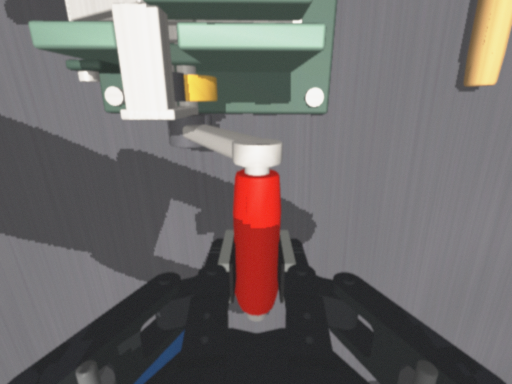

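View pics/s8.png

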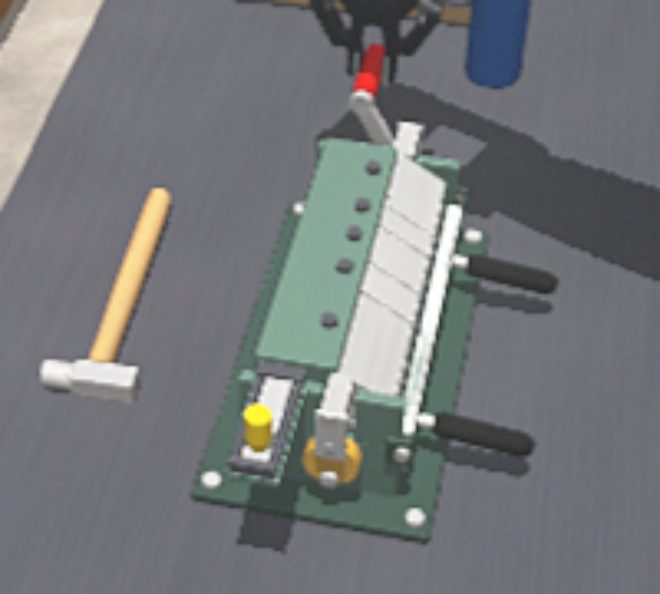

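View pics/t8.png

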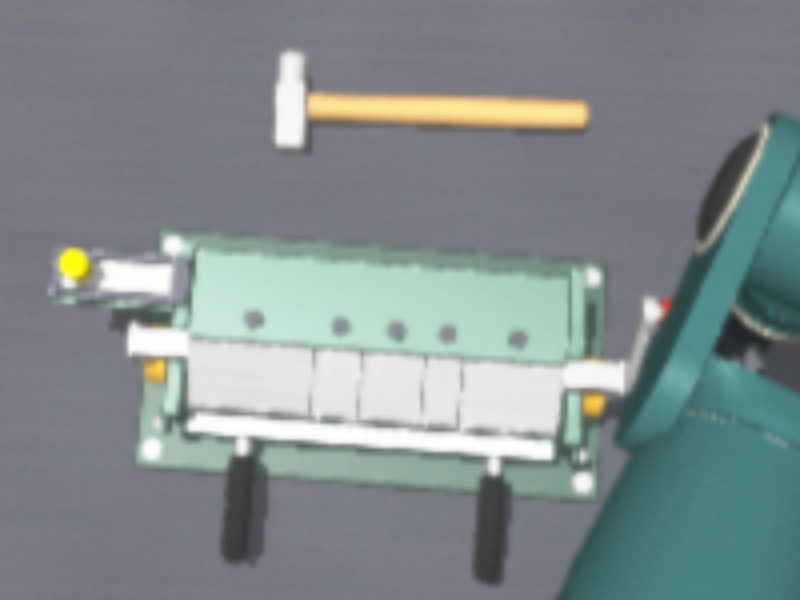

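Visual cross-check: I'll triangulate the lever's handle joint in the top and side views, before and after.

Run:
```python
from h import *
a,_=tri([ray("top",(170+638/4,130+498/4)),ray("side",(170+609/4,120+146/4))])
b,e=tri([ray("top",(170+653/4,130+308/4)),ray("side",(170+362/3.3,110+100/3.3))])
print(a,b,e,(b-a)*1e3,"expect dx 143.4 dz 38.4")
```

```text
[ 0.4359 -0.1909  0.0963] [ 0.5818 -0.1943  0.1391] [0.001561899649743156, 0.0015618996497432818] [145.8863  -3.3548  42.8638] expect dx 143.4 dz 38.4
```

Run:
```python
from h import *
o=get_obs();print(o["eef_pos"],o["clock"],o["gripper_width"])
print(robot.sign_off())
```

```text
[ 0.5792 -0.2438  0.2039] 12.575 0.25817866743633944
the job is handed in; nothing more can be done
None
```

I slid the transport lock out to its end stop, then swung the cam lever up to about 90° and handed in at 12.6 s with the gripper still holding it there.

**Lock:** it travelled 27.5 mm outwards, then the force rose to about 19 N. After release the pictures showed the bolt at the outer end of its shelf, its nose clear of the strap. It was still there in the last view.

**Lever:** a circle fitted to the tool's path (fixed radius 105 mm, residuals about 0.1 mm) gives a lever angle of 89.9°. Since I commanded that same arc, the fit isn't fully independent. The handle reaction was only a few newtons throughout.

**Disagreements and limits:**
- **Lever angle by camera:** triangulating the lever's joint before and after gave a shift of +146 / +43 mm in x / z. The model says +143 / +38 mm, so they agree only to within coarse pixel error.
- **Folder origin:** the base plate's corners put the folder's origin about 15 mm farther back than the lever, frames and leaf handles did. I worked from the triangulated handle and used no plate-based position.
- **Beam height:** I did not measure it directly; the highest point is inferred from the lever angle.

The hammer looked unmoved in the last pictures. I planned clearance from the can and saw no contact, and I went nowhere near the bracket. I did not measure any of the three again at the end.

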